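Put away the stacking steel pots

ROBOT

A 6-joint arm with a two-finger parallel gripper is mounted at the origin on a cart in front of the work surface, level with it; the furniture and walls round the work are solid. World frame = base frame: x ahead of the robot, y to its left, z up, the work surface at z = 0. Lengths are in m, angles in rad, forces in N, time in s.
With the tool pointing down it reaches from about 0.275 to 0.725 m from the base axis. Payload 15.9 kg.
Tool frame: the origin (TCP) lies midway between the tips of the shut fingers; the grasp point (between the pads) lies 19 mm behind it (bot.grip_depth is the distance from the TCP to the grasp point, in m); z points along the fingers, y is the line along which they close (so a half turn about z gives the same grasp; the last joint's range is limited). The gripper opens to 85 mm and grips with 20 to 120 N. Pads are 22 mm wide; open, the fingers measure 114 mm over their backs; the gripper's body (76 mm by 85 mm) begins 54 mm behind the grasp point. The pads swing forward as they close: fully open they stand 13 mm farther back than shut.
Start: joints at [-1.199, 0.213, -0.034, 1.323, 0, 1.571], TCP at [0.182, -0.466, 0.231] pointing down, gripper open.
Joint ranges: [-2.98, 2.98], [-0.74, 1.72], [-1.14, 1.35], [-2.1, 2.04], [-1.57, 1.44], [-3.14, 3.14]. Speed limits (rad/s): [1.89, 1.89, 2.39, 2.57, 3.14, 3.14].

INTERFACE

Orientations are given as [roll, pitch, yaw] about the fixed x, y, z axes, in that order (R = Rz(yaw) Ry(pitch) Rx(roll)).
In Python, from bench import readout, cams, order, bot gives the robot as it stands.
- The arm moves only by the tool send_rows, never from a script. Its argument "targets" is a list of rows, each an object with "grip": the gripper's target within -1 to 1 (fully open at 1, half-way at 0, shut at -1); "offset": the shift along the world's x, y, z scaled (see below), a list of three; "twist": the turn about the world's z scaled (see below). In form: [{"grip": grip, "offset": [tx, ty, tz], "twist": twist}, ...]. A call has 1 to 5 rows; each row is the pose to reach, as a shift and turn from the pose commanded when the call began; what a row does not reach only later rows make up. The controller multiplies each number of a shift by 20 cm and each number of a turn by 90 degrees. A row lasts 1/12 s, in which the tool goes at most 41.7 mm and 7.16 degrees, less where a joint would pass 70% of its speed; a pose out of reach is approached as far as the arm can. A call with a number of a shift or a turn outside -1 to 1 is refused whole. A call with a gripper value outside its range is refused whole. The fingers move at their own pace and stop on an object; "squeeze" is the grip in N (left out, the last holds). Time passes only in rows, so rows that repeat a pose let the fingers close. It gives the time, the measured TCP pose, the force, the opening and the grip force at its end, in the units of the state.
- readout.sense(): the state, without advancing time (a new reading comes with each control period).
- cams.grab_frame(name): name is "side" or "top"; returns a dict with "img" (420x560x3 uint8, blue, green, red), "z_map" (420x560 float32, m along the optical axis (not along the pixel's ray), 0 where there is no reading), "camera_matrix" (3x3 intrinsics, pixels), "rvec" (rotation vector, rad) and "tvec" (3), from world to camera coordinates, as OpenCV has them. Camera axes: x right, y down, z forward; pixel columns grow to the right and rows downward; lengths in m; the calibration is good to about 2 mm. A picture is of the moment at which its call begins.
- order.finish_job(): hands the job in; it is judged then, once.
The state is a dict: "time_s": time; "joint_positions": joint angles; "joint_velocities": joint speeds; "tau": joint torques, N m; "tool_pos": TCP position; "ee_rot": TCP orientation; "ft_force": force on the tool from outside, world axes, zero at the start; "wrist_torque": the same for the moment, N m; "opening": finger opening in m; "grasp_force": force on a finger pad.
Only numpy, scipy, OpenCV 4.12 (cv2) and the standard library are available. Lean on these libraries where they do the work, as an engineer would, in place of code of your own. Each camera call takes 0.05 s, during which the arm holds its last target. There are 200 camera calls.

TASK

Put the steel pot set away as one tower on the round stand: the widest pot first, standing inside the stand's lip, then the middle pot down into it, then the narrow pot into that, and last the knobbed lid on top. Lower each one in gently until it sits fully home (flange or lid plate resting on the rim below), without ramming or forcing it; everything must stand upright and be let go. Leave the timer, the note pad, the sample cup and the brown dropper bottle standing where they are.

Things in the scene. Friction and masses are not known exactly. Their poses are not given: they have to be found in the camera images.
- stand: Round dark steel stand fixed to the worktop, 104 mm across and 6 mm thick, with a low light-metal lip (inner width 74 mm at its foot, 70 mm at its top, 14 mm above the worktop). The wide pot stands inside the lip on the flat top, 6 mm above the worktop. Origin: centre of the underside; z up.
- wide_pot: Widest of three open steel pots, no flange, 64 mm tall, upright at the start. 66 mm across its straight upper wall (40 mm up to the rim), tapering to 54 mm at the foot; wall 3.5 mm, mouth 59 mm, bottom 5 mm thick. Seated on the stand, its origin is 6 mm above the stand's. 144 to 225 g. Origin: centre of the underside; z up along the axis.
- middle_pot: Middle open steel pot, 83 mm tall, upright at the start. Flange 66 mm across, 38 to 43 mm above the foot; above it a straight collar 54 mm across up to the rim (mouth 47 mm); below it a body tapering from 53 mm to 44 mm at the foot. Wall 3.5 mm. Seated, its flange rests on the wide pot's rim and its origin is 26 mm above that pot's. 120 to 190 g. Origin: centre of the underside; z up along the axis.
- narrow_pot: Narrow open steel pot, 77 mm tall, upright at the start. Flange 54 mm across, 34 to 39 mm above the foot; above it a straight collar 42 mm across up to the rim (mouth 35 mm); below it a body tapering from 41 mm to 33 mm at the foot. Wall 3.5 mm. Seated, its flange rests on the middle pot's rim and its origin is 49 mm above that pot's. 80 to 125 g. Origin: centre of the underside; z up along the axis.
- lid: Steel lid with an upright black knob, 48 mm tall, standing on its plug at the start: tapered plug (26 mm across at the foot, 30 mm at the top, 14 mm tall), plate 42 mm across from 14 to 18 mm, knob 16 mm across from 18 to 48 mm up. Seated, the plate rests on the narrow pot's rim and its origin is 63 mm above that pot's. 60 g. Origin: centre of the plug's underside; z up along the axis.
- timer: Bystander: small white laboratory timer lying flat, 56x62x20 mm, loose. Origin: centre of the underside; z up.
- sticky_pad: Bystander: yellow pad of notes lying flat, 51x51x13 mm, loose. Origin: centre of the underside; z up.
- sample_cup: Bystander: closed plastic sample cup with a red screw lid, 61 mm in diameter and 68 mm tall, loose. Origin: centre of the underside; z up.
- dropper_oil: Bystander: small brown dropper bottle with a black teat, 23 mm in diameter and 58 mm tall, loose. Origin: centre of the underside; z up.
Things that resemble listed ones, but are neither listed nor needed, are in the scene too. What is shaped like the middle_pot but orange is not meant. Leave any green look-alike of the wide_pot alone.

How it is judged:
By the outcome, as a careful person would: the job done as asked, in the order asked, and still so for the second after the job is handed in, with the robot touching nothing.
It also fails if it takes over 102 s, if anything falls off the work surface, if the arm or the gripper's body presses on something with over 40 N, if the wrist force passes 120 N, or if a joint passes its speed limit or range.

## Working session

There is one attempt and no reset: what is moved stays moved. The work goes in short steps, Python scripts to look and compute and a tool call to move; the robot and the scene stay as the last step left them, time stands still between calls to the robot, and variables do not carry over. Pictures are saved under pics/ and viewed, at most 14 in all, crops included, and the job is handed in when it is done.

Besides the shell and the picture viewer there is one more tool, called after ">>>" as name(argument=value, ...) on one line, values as JSON. send_rows: Moves the arm, as the interface text tells. Its arguments: {"type":"object","properties":{"targets":{"type":"array","items":{"type":"object","properties":{"grip":{"type":"number"},"offset":{"type":"array","items":{"type":"number","minimum":-1,"maximum":1}},"twist":{"type":"number","minimum":-1,"maximum":1}}}},"squeeze":{"type":"number"}},"required":["targets"]}

```bash
mkdir -p pics
cat > h.py <<'E'
import numpy as np, cv2
from bench import readout, cams, order, bot
def grab(n): return cams.grab_frame(n)
def world(f):
    K=f["camera_matrix"];R=cv2.Rodrigues(np.array(f["rvec"],float))[0];t=np.array(f["tvec"],float).reshape(3)
    z=f["z_map"];v,u=np.mgrid[:z.shape[0],:z.shape[1]]
    p=np.stack([(u-K[0,2])/K[0,0]*z,(v-K[1,2])/K[1,1]*z,z],-1)
    return (p-t)@R
E
python3 - <<'E'
from h import *
s=readout.sense();print({k:np.round(v,3) for k,v in s.items()})
for n in("top","side"):
    f=grab(n);cv2.imwrite(f"pics/{n}0.png",f["img"]);np.save(n+"0.npy",world(f))
    R=cv2.Rodrigues(np.array(f["rvec"],float))[0];print(n,f["camera_matrix"],-R.T@np.array(f["tvec"]).reshape(3),R)
E
ls
```

```text
{'time_s': np.float64(0.0), 'joint_positions': array([-1.199,  0.213, -0.035,  1.324,  0.   ,  1.571]), 'joint_velocities': array([-0.001, -0.   ,  0.001, -0.   , -0.001, -0.001]), 'tau': array([-5.0000e-03, -6.8616e+01,  4.8712e+01,  1.7000e-02, -0.0000e+00,
       -0.0000e+00]), 'tool_pos': array([ 0.182, -0.466,  0.231]), 'ee_rot': array([-3.14 , -0.   ,  0.372]), 'ft_force': array([ 0.14 , -0.474,  0.139]), 'wrist_torque': array([-0.044,  0.044, -0.121]), 'grasp_force': np.float64(0.0), 'opening': np.float64(0.085)}
top [[393.09646416   0.         281.19402574]
 [  0.         393.09646416 210.60033265]
 [  0.           0.           1.        ]] [ 0.32949891 -0.02154843  1.17947979] [[ 6.95910553e-03 -9.99975162e-01  1.11644419e-03]
 [-9.85304044e-01 -7.04754694e-03 -1.70664211e-01]
 [ 1.70667840e-01  8.76332775e-05 -9.85328616e-01]]
side [[480.43336249   0.         288.48146521]
 [  0.         480.43336249 214.72057621]
 [  0.           0.           1.        ]] [0.49937929 0.89256441 0.76276827] [[-0.99875613 -0.04940595  0.00672701]
 [-0.03659222  0.63461403 -0.77196246]
 [ 0.03387048 -0.7712484  -0.63563252]]
h.py
pics
side0.npy
top0.npy
```

View pics/top0.png

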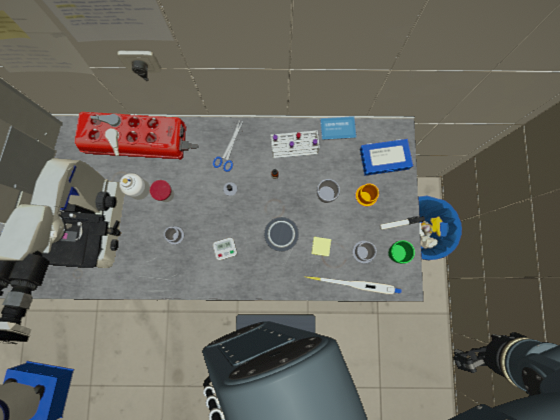

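View pics/side0.png

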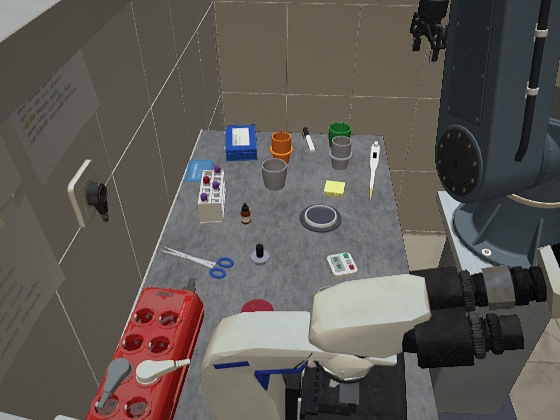

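The top view shows the stand at (281,235), the wide pot at (328,190), the flanged middle pot at (364,251), the narrow pot at (174,235) and the lid at (230,188). The bystanders are the timer (224,248), pad (321,246), red cup (160,190) and bottle (275,174). The look-alikes are orange (367,195) and green (402,252).

Run:
```python
from h import *
P=np.load("top0.npy");im=cv2.imread("pics/top0.png")
for n,u,v,r in [("stand",281,235,20),("wide",328,190,15),("mid",364,251,15),("nar",174,235,14),("lid",230,188,10),("timer",224,248,14),("pad",321,246,13),("cup",160,190,14),("oil",275,174,8),("orange",367,195,15),("green",402,252,15)]:
    q=P[v-r:v+r+1,u-r:u+r+1].reshape(-1,3);q=q[(q[:,2]>0.004)&(q[:,2]<.15)]
    top=np.percentile(q[:,2],97);k=q[q[:,2]>top-.006]
    c,rad=cv2.minEnclosingCircle((k[:,:2]*1000).astype(np.float32))
    print(n,"top %.3f"%top,"circ",np.round(c,1),"d %.1f"%(2*rad),"mid",np.round((k.min(0)+k.max(0))*500,1)[:2],len(k), "histz",np.histogram(q[:,2],np.arange(0,.1,.01))[0])
t=[im[v-35:v+35,u-35:u+35] for u,v in[(328,190),(364,251),(174,235),(230,188),(281,235),(160,190)]]
t=[cv2.resize(a,(266,266),interpolation=cv2.INTER_CUBIC) for a in t]
cv2.imwrite("pics/crops.png",np.vstack([np.hstack(t[:3]),np.hstack(t[3:])]))
```

```text
stand top 0.016 circ [461.9 -23.5] d 98.5 mid [464.2 -25.8] 148 histz [687 138   0   0   0   0   0   0   0]
wide top 0.066 circ [ 585.9 -158.4] d 65.6 mid [ 585.9 -158.7] 75 histz [133  35  33  37  32  50  75   1   0]
mid top 0.084 circ [ 408.4 -259.8] d 53.9 mid [ 408.7 -259.8] 80 histz [ 88  19  23  27 104  20  32  32  72]
nar top 0.079 circ [452.7 288.2] d 41.4 mid [452.6 288.7] 53 histz [55 10 19 66 50 24 32 57  6]
lid top 0.050 circ [596.5 133.8] d 16.1 mid [596.4 133.5] 23 histz [16 87 29  4 22  3  0  0  0]
timer top 0.022 circ [417.9 144.8] d 69.9 mid [416.2 143.8] 267 histz [ 24 313  75   0   0   0   0   0   0]
pad top 0.016 circ [ 426.  -140.4] d 68.6 mid [ 425.9 -140.4] 252 histz [ 53 261   0   0   0   0   0   0   0]
cup top 0.072 circ [581.3 330.4] d 60.5 mid [581.3 329.7] 285 histz [ 39  34  22  22   8   7 282  75   0]
oil top 0.056 circ [642.8  -2.3] d 6.7 mid [643.3  -2.3] 6 histz [15  8  6 19 21  6  0  0  0]
orange top 0.084 circ [ 574.7 -273.4] d 54.3 mid [ 575.2 -273.3] 76 histz [ 65  20  22  34 100  34  35  45  66]
green top 0.065 circ [ 408.2 -367.5] d 66.2 mid [ 409.3 -367.4] 96 histz [121  40  45  44  45  49  93   0   0]
```

View pics/crops.png

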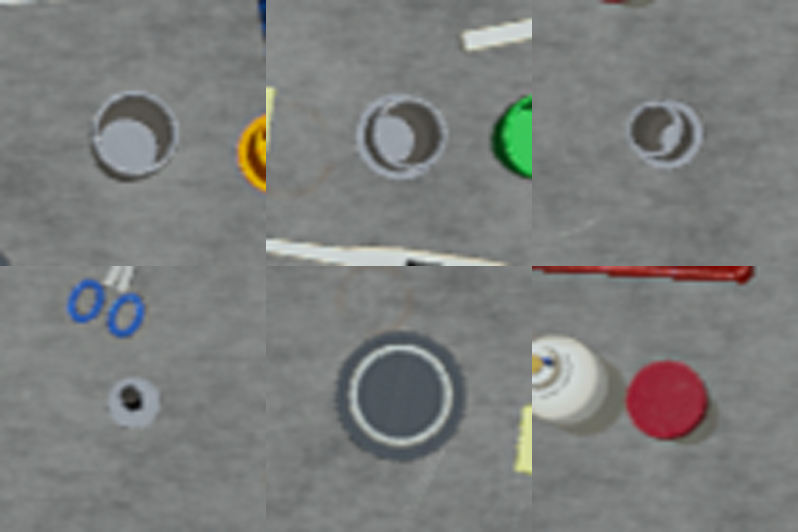

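All the measured diameters match the list. I'll fit the stand's lip ring and check the positions against the side camera.

```bash
cat >> h.py <<'E'
def circ(q,r0=None):
    from scipy.optimize import least_squares
    f=(lambda p:np.hypot(q[:,0]-p[0],q[:,1]-p[1])-(p[2] if r0 is None else r0))
    s=least_squares(f,[*q[:,:2].mean(0),.03],loss="soft_l1",f_scale=.002);return np.round(s.x*1000,1)
E
python3 - <<'E'
from h import *
for cam in("top","side"):
    P=np.load(cam+"0.npy");im=cv2.imread(f"pics/{cam}0.png")
    for n,x,y,h,d in [("stand",.464,-.025,.014,.13),("wide",.586,-.158,.064,.07),("mid",.408,-.26,.083,.06),("nar",.452,.288,.077,.06),("lidplate",.596,.134,.018,.05),("lidknob",.596,.134,.048,.03),("green",.408,-.367,.064,.07)]:
        m=(np.hypot(P[...,0]-x,P[...,1]-y)<d/2)&(abs(P[...,2]-h-.001)<.004)
        if n=="stand": m=(np.hypot(P[...,0]-x,P[...,1]-y)<.05)&(im.min(2)>150)
        q=P[m]
        if len(q)>8: print(cam,n,len(q),circ(q),"z %.4f"%np.median(q[:,2]))
E
```

```text
top stand 100 [462.8 -21.4  37.3] z 0.0138
top wide 66 [ 586.1 -157.8   30.9] z 0.0638
top mid 72 [ 408.5 -259.8   24.9] z 0.0827
top nar 51 [452.8 288.3  19. ] z 0.0773
top lidplate 101 [598.5 134.   16. ] z 0.0187
top lidknob 21 [596.6 134.3   5.5] z 0.0482
top green 84 [ 408.4 -367.1   30.9] z 0.0635
side stand 95 [461.5 -20.3  37.4] z 0.0148
side wide 112 [ 584.5 -156.4   30.8] z 0.0644
side mid 80 [ 406.4 -257.8   24.7] z 0.0837
side nar 28 [446.6 295.3  25.5] z 0.0775
side lidplate 151 [596.  134.3  16.2] z 0.0191
side lidknob 35 [595.9 136.2   5.4] z 0.0491
side green 96 [ 406.9 -365.4   31.2] z 0.0643
```

>>> send_rows(targets=[{"grip":1,"offset":[0.25,0.19,0],"twist":0},{"grip":1,"offset":[0.5,0.38,0],"twist":0},{"grip":1,"offset":[0.75,0.57,0],"twist":0},{"grip":1,"offset":[0.9,0.68,0],"twist":0},{"grip":1,"offset":[1,0.76,0],"twist":0}], squeeze=40)

```text
time_s: 0.52
tool_pos: [0.3487, -0.3383, 0.2312]
ee_rot: [-3.141, 0.0, 0.371]
ft_force: [0.8, 0.1, 0.8]
opening: 0.0856
grasp_force: 0.0
```

>>> send_rows(targets=[{"grip":1,"offset":[0.2,0.16,0],"twist":0},{"grip":1,"offset":[0.4,0.32,0],"twist":0},{"grip":1,"offset":[0.6,0.48,0],"twist":0},{"grip":1,"offset":[0.8,0.64,0],"twist":0},{"grip":1,"offset":[1,0.785,0],"twist":0}])

```text
time_s: 0.93
tool_pos: [0.5121, -0.2087, 0.2312]
ee_rot: [-3.141, 0.0, 0.372]
ft_force: [0.6, -0.5, -0.0]
opening: 0.0853
grasp_force: 0.0
```

>>> send_rows(targets=[{"grip":1,"offset":[0,0,0],"twist":0},{"grip":1,"offset":[0,0,0],"twist":0},{"grip":1,"offset":[0,0,0],"twist":0},{"grip":1,"offset":[0,0,0],"twist":0}])

```text
time_s: 1.27
tool_pos: [0.5101, -0.2113, 0.2312]
ee_rot: [-3.141, 0.0, 0.371]
ft_force: [-0.2, -0.7, -0.2]
opening: 0.0857
grasp_force: 0.0
```

>>> send_rows(targets=[{"grip":1,"offset":[0.125,0.09,0],"twist":0},{"grip":1,"offset":[0.25,0.18,-0.1],"twist":0},{"grip":1,"offset":[0.376,0.271,-0.25],"twist":0},{"grip":1,"offset":[0.376,0.271,-0.45],"twist":0},{"grip":1,"offset":[0.376,0.271,-0.65],"twist":0}])

```text
time_s: 1.68
tool_pos: [0.5868, -0.1566, 0.1002]
ee_rot: [3.141, -0.002, 0.372]
ft_force: [-0.1, -1.2, -0.9]
opening: 0.0856
grasp_force: 0.0
```

>>> send_rows(targets=[{"grip":1,"offset":[0,0,0],"twist":0},{"grip":1,"offset":[0,0,0],"twist":0}])

```text
time_s: 1.85
tool_pos: [0.5843, -0.157, 0.1009]
ee_rot: [-3.14, 0.003, 0.37]
ft_force: [0.4, -0.4, 1.4]
opening: 0.0854
grasp_force: 0.0
```

Run:
```python
from h import *
print(readout.sense()["tool_pos"])
t=[]
for n in("top","side"):
    f=grab(n);P=world(f);np.save(n+"1.npy",P)
    K=f["camera_matrix"]; x=cv2.projectPoints(np.array([[.585,-.157,.08]]),f["rvec"],f["tvec"],K,None)[0].ravel().astype(int)
    t.append(cv2.resize(f["img"][max(0,x[1]-50):x[1]+50,x[0]-50:x[0]+50],(400,400),interpolation=cv2.INTER_CUBIC))
cv2.imwrite("pics/g1.png",np.hstack(t))
```

```text
[ 0.58429373 -0.1570412   0.10089591]
```

View pics/g1.png

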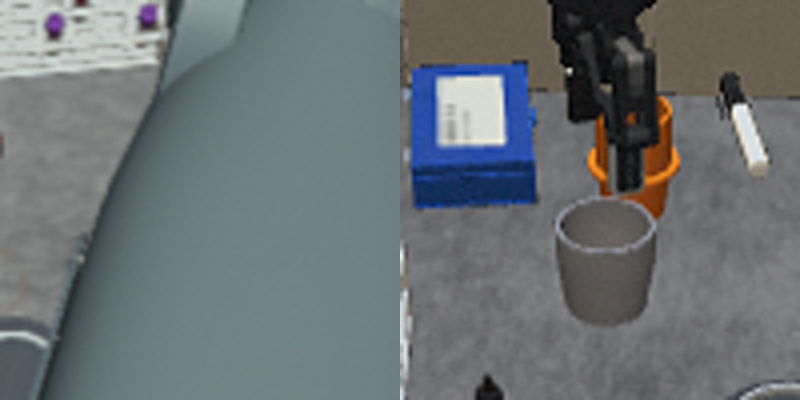

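The side view shows the open fingers centred above the wide pot's mouth (605,225), clear of its rim. I'll lower and close.

>>> send_rows(targets=[{"grip":1,"offset":[0,0,-0.1],"twist":0},{"grip":1,"offset":[0,0,-0.2],"twist":0},{"grip":1,"offset":[0,0,-0.3],"twist":0},{"grip":1,"offset":[0,0,-0.375],"twist":0},{"grip":1,"offset":[0,0,-0.375],"twist":0}])

```text
time_s: 2.37
tool_pos: [0.5861, -0.157, 0.0265]
ee_rot: [3.141, -0.0, 0.371]
ft_force: [0.1, 0.0, 0.5]
opening: 0.0856
grasp_force: 0.0
```

>>> send_rows(targets=[{"grip":-1,"offset":[0,0,0],"twist":0},{"grip":-1,"offset":[0,0,0],"twist":0},{"grip":-1,"offset":[0,0,0],"twist":0},{"grip":-1,"offset":[0,0,0],"twist":0},{"grip":-1,"offset":[0,0,0],"twist":0}], squeeze=40)

```text
time_s: 2.78
tool_pos: [0.5876, -0.1571, 0.0293]
ee_rot: [3.139, -0.003, 0.372]
ft_force: [-3.5, -0.2, 9.8]
opening: 0.0646
grasp_force: 42.9
```

>>> send_rows(targets=[{"grip":-1,"offset":[0,0,0],"twist":0},{"grip":-1,"offset":[0,0,0],"twist":0}])

```text
time_s: 2.95
tool_pos: [0.5877, -0.157, 0.0294]
ee_rot: [3.139, -0.003, 0.372]
ft_force: [-2.9, 0.0, 9.8]
opening: 0.0651
grasp_force: 42.9
```

>>> send_rows(targets=[{"grip":-1,"offset":[0,0,0.05],"twist":0},{"grip":-1,"offset":[0,0,0.15],"twist":0},{"grip":-1,"offset":[0,0,0.25],"twist":0},{"grip":-1,"offset":[0,0,0.3],"twist":0},{"grip":-1,"offset":[0,0,0.3],"twist":0}])

```text
time_s: 3.37
tool_pos: [0.5881, -0.157, 0.0901]
ee_rot: [3.138, -0.004, 0.372]
ft_force: [0.4, 0.3, -2.8]
opening: 0.0646
grasp_force: 45.3
```

>>> send_rows(targets=[{"grip":-1,"offset":[-0.12,0.132,0],"twist":0},{"grip":-1,"offset":[-0.24,0.264,0],"twist":0},{"grip":-1,"offset":[-0.36,0.4,0],"twist":0},{"grip":-1,"offset":[-0.48,0.54,0],"twist":0},{"grip":-1,"offset":[-0.616,0.68,0],"twist":0}])

```text
time_s: 3.78
tool_pos: [0.4617, -0.0195, 0.0859]
ee_rot: [-3.141, -0.0, 0.371]
ft_force: [1.0, 1.2, -1.3]
opening: 0.0648
grasp_force: 45.5
```

>>> send_rows(targets=[{"grip":-1,"offset":[0,0,0],"twist":0},{"grip":-1,"offset":[0,0,0],"twist":0},{"grip":-1,"offset":[0,0,0],"twist":0}])

```text
time_s: 4.03
tool_pos: [0.4633, -0.0204, 0.0864]
ee_rot: [3.141, -0.001, 0.372]
ft_force: [-0.7, -0.1, -1.6]
opening: 0.0647
grasp_force: 45.7
```

Run:
```python
from h import *
print(readout.sense()["tool_pos"])
t=[]
for n in("side","top"):
    f=grab(n);P=world(f);np.save(n+"2.npy",P)
    K=f["camera_matrix"]; x=cv2.projectPoints(np.array([[.462,-.021,.05]]),f["rvec"],f["tvec"],K,None)[0].ravel().astype(int)
    t.append(cv2.resize(f["img"][max(0,x[1]-60):x[1]+60,x[0]-60:x[0]+60],(400,400),interpolation=cv2.INTER_CUBIC))
cv2.imwrite("pics/g2.png",np.hstack(t))
P=np.load("side2.npy");m=(np.hypot(P[...,0]-.462,P[...,1]+.021)<.038)&(P[...,2]>.02)&(P[...,2]<.2)
q=P[m]
for a in np.arange(.055,.14,.005):
    k=q[abs(q[:,2]-a)<.0025]
    if len(k)>8: print(round(a,3),len(k),np.round(k.min(0)*1000),np.round(k.max(0)*1000),circ(k) )
```

```text
[ 0.46331729 -0.02039586  0.08641418]
0.06 26 [438. -12.  58.] [486.   9.  62.] [461.  -20.4  26.6]
0.065 27 [434. -16.  63.] [483.   8.  67.] [460.6 -20.5  27.6]
0.07 40 [436. -14.  68.] [488.  10.  72.] [460.9 -20.7  28.3]
0.075 30 [434. -12.  73.] [489.  10.  77.] [460.6 -20.6  28.5]
0.08 31 [432. -50.  78.] [489.  12.  82.] [461.1 -20.9  29.9]
0.085 52 [430. -49.  83.] [489.  13.  87.] [460.7 -19.   29.3]
0.09 39 [433. -53.  88.] [492.  14.  92.] [461.  -19.6  30.2]
0.095 42 [431. -51.  93.] [492.  15.  97.] [460.8 -18.7  30.8]
0.1 49 [429. -52.  98.] [492.  15. 102.] [460.5 -18.8  31.1]
0.105 59 [429. -53. 103.] [492.  16. 107.] [460.5 -18.9  31.5]
0.11 44 [432. -54. 108.] [492.  16. 112.] [459.9 -18.8  31.6]
0.115 50 [433. -51. 113.] [492.  17. 117.] [459.7 -18.7  31.6]
0.12 59 [455. -54. 118.] [493.  16. 122.] [459.9 -19.7  31.9]
0.125 33 [453. -54. 123.] [493.  16. 127.] [458.1 -20.   34.1]
0.13 14 [470. -53. 128.] [484. -45. 132.] [ 17518.7 -58581.   60962. ]
0.135 12 [472. -56. 133.] [484. -47. 137.] [477.1 -51.8   4.1]
0.14 9 [462. -53. 139.] [484.  17. 142.] [465.9 -17.9  35. ]
```

View pics/g2.png

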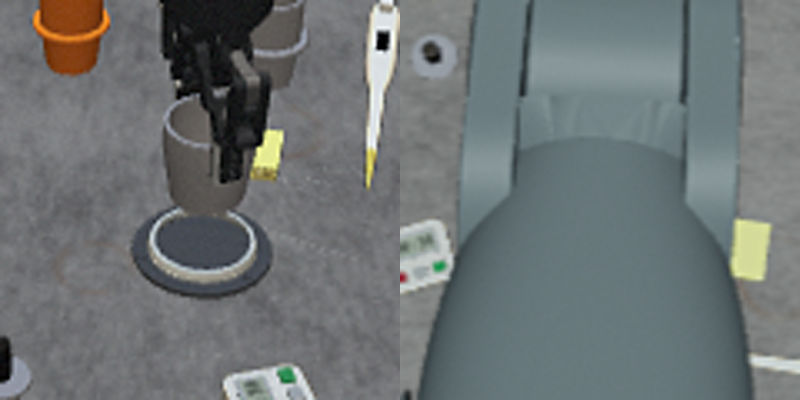

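The side view shows the wide pot upright and centred over the lip ring (203,245), in agreement with the fit (about 1 mm). I'll lower it gently.

>>> send_rows(targets=[{"grip":-1,"offset":[0,0,-0.06],"twist":0},{"grip":-1,"offset":[0,0,-0.13],"twist":0},{"grip":-1,"offset":[0,0,-0.19],"twist":0},{"grip":-1,"offset":[0,0,-0.22],"twist":0},{"grip":-1,"offset":[0,0,-0.235],"twist":0}])

```text
time_s: 4.55
tool_pos: [0.4628, -0.0209, 0.0384]
ee_rot: [-3.141, 0.001, 0.371]
ft_force: [-0.6, -0.7, -2.2]
opening: 0.0646
grasp_force: 45.6
```

>>> send_rows(targets=[{"grip":-1,"offset":[0,0,-0.005],"twist":0},{"grip":-1,"offset":[0,0,-0.01],"twist":0},{"grip":-1,"offset":[0,0,-0.015],"twist":0},{"grip":-1,"offset":[0,0,-0.02],"twist":0},{"grip":-1,"offset":[0,0,-0.023],"twist":0}])

```text
time_s: 4.97
tool_pos: [0.4634, -0.0204, 0.0353]
ee_rot: [3.141, -0.001, 0.372]
ft_force: [-6.8, 0.5, 21.4]
opening: 0.0651
grasp_force: 47.7
```

>>> send_rows(targets=[{"grip":-1,"offset":[0,0,0.007],"twist":0},{"grip":-1,"offset":[0,0,0.007],"twist":0}])

```text
time_s: 5.13
tool_pos: [0.4632, -0.0204, 0.0365]
ee_rot: [3.141, -0.001, 0.372]
ft_force: [0.2, -0.2, -2.8]
opening: 0.0644
grasp_force: 45.7
```

>>> send_rows(targets=[{"grip":1,"offset":[0,0,0],"twist":0},{"grip":1,"offset":[0,0,0],"twist":0},{"grip":1,"offset":[0,0,0],"twist":0},{"grip":1,"offset":[0,0,0],"twist":0},{"grip":1,"offset":[0,0,0],"twist":0}])

```text
time_s: 5.55
tool_pos: [0.463, -0.0204, 0.0361]
ee_rot: [3.142, -0.0, 0.372]
ft_force: [0.4, -0.1, -0.5]
opening: 0.0854
grasp_force: 0.0
```

>>> send_rows(targets=[{"grip":1,"offset":[0,0,0.1],"twist":0},{"grip":1,"offset":[0,0,0.25],"twist":0},{"grip":1,"offset":[0,0,0.42],"twist":0},{"grip":1,"offset":[0,0,0.6],"twist":0},{"grip":1,"offset":[0,0,0.65],"twist":0}])

```text
time_s: 5.97
tool_pos: [0.4648, -0.0205, 0.1709]
ee_rot: [3.139, -0.005, 0.372]
ft_force: [2.1, 0.2, 1.8]
opening: 0.0855
grasp_force: 0.0
```

>>> send_rows(targets=[{"grip":1,"offset":[-0.03,-0.12,0],"twist":0},{"grip":1,"offset":[-0.06,-0.26,0],"twist":0},{"grip":1,"offset":[-0.09,-0.4,0],"twist":0},{"grip":1,"offset":[-0.12,-0.53,0],"twist":0},{"grip":1,"offset":[-0.15,-0.66,0],"twist":0}])

```text
time_s: 6.38
tool_pos: [0.4325, -0.1536, 0.166]
ee_rot: [3.142, -0.0, 0.372]
ft_force: [0.1, 0.3, -0.3]
opening: 0.0853
grasp_force: 0.0
```

>>> send_rows(targets=[{"grip":1,"offset":[-0.04,-0.15,0],"twist":0},{"grip":1,"offset":[-0.08,-0.3,0],"twist":0},{"grip":1,"offset":[-0.12,-0.45,0],"twist":0},{"grip":1,"offset":[-0.128,-0.53,0],"twist":0},{"grip":1,"offset":[-0.128,-0.53,0],"twist":0}])

```text
time_s: 6.8
tool_pos: [0.4067, -0.2612, 0.1658]
ee_rot: [3.141, 0.0, 0.369]
ft_force: [0.7, -0.6, -0.0]
opening: 0.0856
grasp_force: 0.0
```

Run:
```python
from h import *
print(readout.sense()["tool_pos"])
for n in("top","side"):
    f=grab(n);P=world(f);
    cv2.imwrite(f"pics/{n}3.png",f["img"])
    m=(np.hypot(P[...,0]-.462,P[...,1]+.021)<.036)&(abs(P[...,2]-.071)<.004)
    q=P[m];
    if len(q)>8: print(n,len(q),circ(q),np.median(q[:,2]))
    m=(np.hypot(P[...,0]-.408,P[...,1]+.26)<.03)&(abs(P[...,2]-.084)<.004)
    q=P[m];
    if len(q)>8: print(n,len(q),circ(q),np.median(q[:,2]))
```

```text
[ 0.40669014 -0.26116628  0.16575575]
top 78 [462.  -21.5  31. ] 0.07017472546157012
top 34 [ 408.2 -259.6   25. ] 0.08235856076544895
side 133 [460.8 -19.2  31.2] 0.07031677158888612
side 83 [ 406.8 -257.6   25. ] 0.0834759113821503
```

>>> send_rows(targets=[{"grip":1,"offset":[0.004,0.01,-0.12],"twist":0},{"grip":1,"offset":[0.004,0.01,-0.27],"twist":0},{"grip":1,"offset":[0.004,0.01,-0.42],"twist":0},{"grip":1,"offset":[0.004,0.01,-0.55],"twist":0},{"grip":1,"offset":[0.004,0.01,-0.615],"twist":0}])

```text
time_s: 7.32
tool_pos: [0.407, -0.2544, 0.0402]
ee_rot: [-3.139, 0.002, 0.373]
ft_force: [-0.3, 1.2, -0.4]
opening: 0.0852
grasp_force: 0.0
```

>>> send_rows(targets=[{"grip":1,"offset":[0,0,0],"twist":0},{"grip":1,"offset":[0,0,0],"twist":0}])

```text
time_s: 7.48
tool_pos: [0.4081, -0.2554, 0.0431]
ee_rot: [-3.141, 0.001, 0.373]
ft_force: [-0.0, -0.1, 0.3]
opening: 0.0854
grasp_force: 0.0
```

>>> send_rows(targets=[{"grip":-1,"offset":[0,0,0],"twist":0},{"grip":-1,"offset":[0,0,0],"twist":0},{"grip":-1,"offset":[0,0,0],"twist":0},{"grip":-1,"offset":[0,0,0],"twist":0},{"grip":-1,"offset":[0,0,0],"twist":0}])

```text
time_s: 7.9
tool_pos: [0.409, -0.2568, 0.0443]
ee_rot: [3.14, -0.002, 0.372]
ft_force: [-0.5, 1.0, 8.4]
opening: 0.0525
grasp_force: 43.2
```

>>> send_rows(targets=[{"grip":-1,"offset":[0,0,0],"twist":0},{"grip":-1,"offset":[0,0,0],"twist":0},{"grip":-1,"offset":[0,0,0],"twist":0}])

```text
time_s: 8.15
tool_pos: [0.409, -0.2568, 0.0443]
ee_rot: [3.14, -0.002, 0.372]
ft_force: [0.3, 0.4, 8.2]
opening: 0.0521
grasp_force: 43.2
```

>>> send_rows(targets=[{"grip":-1,"offset":[0,0,0.05],"twist":0},{"grip":-1,"offset":[0,0,0.17],"twist":0},{"grip":-1,"offset":[0,0,0.3],"twist":0},{"grip":-1,"offset":[0,0,0.43],"twist":0},{"grip":-1,"offset":[0,0,0.48],"twist":0}])

```text
time_s: 8.57
tool_pos: [0.4092, -0.2571, 0.1431]
ee_rot: [3.138, -0.003, 0.372]
ft_force: [0.5, -0.4, -1.5]
opening: 0.0522
grasp_force: 43.0
```

>>> send_rows(targets=[{"grip":-1,"offset":[0.03,0.1,0],"twist":0},{"grip":-1,"offset":[0.06,0.22,0],"twist":0},{"grip":-1,"offset":[0.09,0.34,0],"twist":0},{"grip":-1,"offset":[0.12,0.47,0],"twist":0},{"grip":-1,"offset":[0.14,0.59,0],"twist":0}])

```text
time_s: 8.98
tool_pos: [0.4363, -0.1372, 0.1392]
ee_rot: [-3.142, -0.0, 0.372]
ft_force: [-0.3, 1.2, -1.8]
opening: 0.0521
grasp_force: 43.0
```

>>> send_rows(targets=[{"grip":-1,"offset":[0.03,0.13,0],"twist":0},{"grip":-1,"offset":[0.06,0.26,0],"twist":0},{"grip":-1,"offset":[0.09,0.39,0],"twist":0},{"grip":-1,"offset":[0.12,0.51,0],"twist":0},{"grip":-1,"offset":[0.135,0.588,0],"twist":0}])

```text
time_s: 9.4
tool_pos: [0.4634, -0.0188, 0.1392]
ee_rot: [-3.141, -0.0, 0.373]
ft_force: [0.3, -1.0, -2.0]
opening: 0.0519
grasp_force: 43.0
```

>>> send_rows(targets=[{"grip":-1,"offset":[0,0,0],"twist":0},{"grip":-1,"offset":[0,0,0],"twist":0},{"grip":-1,"offset":[0,0,0],"twist":0},{"grip":-1,"offset":[0,0,0],"twist":0}])

```text
time_s: 9.73
tool_pos: [0.4629, -0.0215, 0.1391]
ee_rot: [3.141, 0.0, 0.371]
ft_force: [-0.6, -0.4, -2.1]
opening: 0.0523
grasp_force: 42.9
```

```bash
cat >> h.py <<'E'
def over(tag,lo,hi,rmax=.036,c=(.462,-.021)):
    s=readout.sense();print(np.round(s["tool_pos"],4),np.round(s["ft_force"],1))
    f=grab("side");P=world(f);x=cv2.projectPoints(np.array([[*c,.09]]),f["rvec"],f["tvec"],f["camera_matrix"],None)[0].ravel().astype(int)
    y0=max(0,x[1]-70);cv2.imwrite(f"pics/{tag}.png",cv2.resize(f["img"][y0:y0+140,x[0]-70:x[0]+70],(560,560),interpolation=cv2.INTER_CUBIC))
    g=f["img"].astype(int);steel=(g.min(2)>75)
    m=(np.hypot(P[...,0]-c[0],P[...,1]-c[1])<rmax)&steel
    for a in np.arange(lo,hi,.006):
        k=P[m&(abs(P[...,2]-a)<.003)]
        if len(k)>8: print(round(a,3),len(k),circ(k),"x %.1f %.1f y %.1f %.1f"%(k[:,0].min()*1e3,k[:,0].max()*1e3,k[:,1].min()*1e3,k[:,1].max()*1e3))
E
python3 -c "
from h import *
over('g4',.062,.2)"
```

```text
[ 0.4629 -0.0215  0.1391] [-0.6 -0.4 -2.1]
0.062 84 [460.6 -18.8  30.9] x 431.1 488.1 y -50.0 14.7
0.068 85 [460.7 -19.   30.9] x 428.9 493.2 y -45.6 14.5
0.074 34 [460.7 -18.6  31. ] x 429.2 493.4 y -43.8 13.9
0.098 23 [460.6 -23.5  21.8] x 440.5 482.6 y -22.5 -0.7
0.104 22 [460.2 -22.9  22.4] x 438.5 482.7 y -20.2 0.7
0.11 30 [460.4 -18.   19.1] x 439.1 476.1 y -11.6 3.4
0.116 25 [460.9 -24.7  25.8] x 437.2 478.5 y -14.2 5.1
0.122 27 [460.2 -21.8  24.4] x 437.4 474.2 y -13.8 4.6
0.128 20 [460.1 -20.5  23.2] x 447.0 474.4 y -2.4 4.2
0.134 25 [460.6 -22.7  31.7] x 428.8 490.8 y -31.9 8.6
0.14 103 [460.  -22.5  29.8] x 429.2 491.1 y -34.3 12.3
0.146 37 [456.6 -21.1  28.4] x 434.7 486.8 y -49.2 12.6
0.152 31 [457.9 -20.4  26.7] x 435.0 487.0 y -47.4 12.0
0.158 35 [456.7 -19.6  27.6] x 458.0 487.1 y -49.2 13.1
0.164 36 [458.6 -19.6  26.3] x 437.9 482.7 y -46.9 12.7
0.17 39 [453.3 -19.6  29.5] x 458.6 483.4 y -47.6 13.6
0.176 43 [455.1 -20.5  28.6] x 459.0 485.6 y -44.2 14.0
0.182 25 [454.5 -22.2  30.8] x 467.9 485.8 y -48.8 5.5
```

View pics/g4.png

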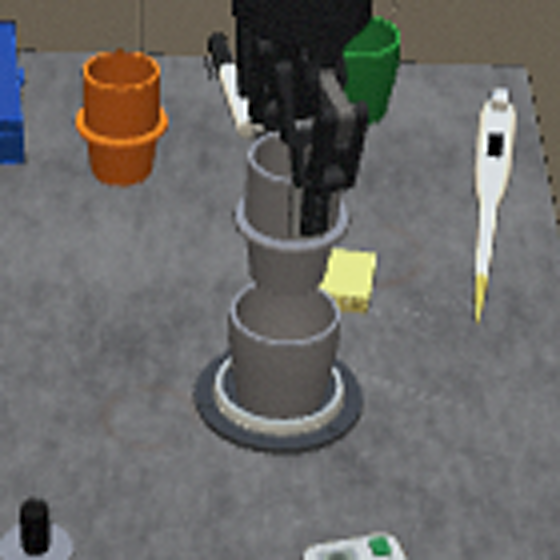

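The side view shows the middle pot upright above the wide pot. Its flange (292,225) sits about 2.5 mm further back than the wide pot's rim (285,305), so I'll shift y by +2.5 mm and lower.

>>> send_rows(targets=[{"grip":-1,"offset":[0.001,0.0125,0],"twist":0},{"grip":-1,"offset":[0.001,0.0125,-0.07],"twist":0},{"grip":-1,"offset":[0.001,0.0125,-0.15],"twist":0},{"grip":-1,"offset":[0.001,0.0125,-0.22],"twist":0},{"grip":-1,"offset":[0.001,0.0125,-0.26],"twist":0}])

```text
time_s: 10.2
tool_pos: [0.4626, -0.0186, 0.0858]
ee_rot: [-3.141, 0.001, 0.371]
ft_force: [-0.9, -0.5, -1.6]
opening: 0.0525
grasp_force: 42.9
```

>>> send_rows(targets=[{"grip":-1,"offset":[0,0,-0.01],"twist":0},{"grip":-1,"offset":[0,0,-0.02],"twist":0},{"grip":-1,"offset":[0,0,-0.03],"twist":0},{"grip":-1,"offset":[0,0,-0.035],"twist":0},{"grip":-1,"offset":[0,0,-0.04],"twist":0}])

```text
time_s: 10.62
tool_pos: [0.4637, -0.0183, 0.0795]
ee_rot: [3.141, -0.001, 0.372]
ft_force: [0.0, 0.0, -1.5]
opening: 0.052
grasp_force: 42.9
```

Three more millimetres to the seat, taken slowly.

>>> send_rows(targets=[{"grip":-1,"offset":[0,0,-0.005],"twist":0},{"grip":-1,"offset":[0,0,-0.01],"twist":0},{"grip":-1,"offset":[0,0,-0.0125],"twist":0},{"grip":-1,"offset":[0,0,-0.0125],"twist":0}])

```text
time_s: 10.95
tool_pos: [0.4634, -0.0183, 0.0766]
ee_rot: [3.142, -0.0, 0.372]
ft_force: [-0.4, -0.5, -2.0]
opening: 0.0521
grasp_force: 43.0
```

>>> send_rows(targets=[{"grip":-1,"offset":[0,0,-0.0025],"twist":0},{"grip":-1,"offset":[0,0,-0.0025],"twist":0}])

```text
time_s: 11.12
tool_pos: [0.4635, -0.0182, 0.0764]
ee_rot: [-3.142, -0.001, 0.372]
ft_force: [-1.8, -0.0, 4.3]
opening: 0.0522
grasp_force: 42.8
```

>>> send_rows(targets=[{"grip":1,"offset":[0,0,0],"twist":0},{"grip":1,"offset":[0,0,0],"twist":0},{"grip":1,"offset":[0,0,0],"twist":0},{"grip":1,"offset":[0,0,0],"twist":0},{"grip":1,"offset":[0,0,0],"twist":0}])

```text
time_s: 11.53
tool_pos: [0.4634, -0.0183, 0.0761]
ee_rot: [-3.142, -0.0, 0.372]
ft_force: [0.5, -0.6, -0.8]
opening: 0.0853
grasp_force: 0.0
```

>>> send_rows(targets=[{"grip":1,"offset":[0,0,0.08],"twist":0},{"grip":1,"offset":[0,0,0.2],"twist":0},{"grip":1,"offset":[0,0,0.35],"twist":0},{"grip":1,"offset":[0,0,0.48],"twist":0},{"grip":1,"offset":[0,0.05,0.55],"twist":0}])

```text
time_s: 11.95
tool_pos: [0.4642, -0.0091, 0.189]
ee_rot: [3.14, -0.003, 0.371]
ft_force: [0.7, -0.1, -0.6]
opening: 0.0854
grasp_force: 0.0
```

>>> send_rows(targets=[{"grip":1,"offset":[0,0.14,0],"twist":0},{"grip":1,"offset":[-0.01,0.3,0],"twist":0},{"grip":1,"offset":[-0.02,0.45,0],"twist":0},{"grip":1,"offset":[-0.025,0.6,0],"twist":0},{"grip":1,"offset":[-0.03,0.75,0],"twist":0}])

```text
time_s: 12.37
tool_pos: [0.457, 0.1431, 0.1862]
ee_rot: [3.142, -0.0, 0.372]
ft_force: [1.6, -0.1, -0.5]
opening: 0.0854
grasp_force: 0.0
```

>>> send_rows(targets=[{"grip":1,"offset":[-0.005,0.15,0],"twist":0},{"grip":1,"offset":[-0.01,0.3,0],"twist":0},{"grip":1,"offset":[-0.015,0.45,0],"twist":0},{"grip":1,"offset":[-0.02,0.6,0],"twist":0},{"grip":1,"offset":[-0.025,0.7,0],"twist":0}])

```text
time_s: 12.78
tool_pos: [0.4741, 0.2262, 0.186]
ee_rot: [-3.11, 0.001, 0.427]
ft_force: [0.3, -0.3, -0.2]
opening: 0.0853
grasp_force: 0.0
```

Run:
```python
from h import *
print(readout.sense()["tool_pos"])
for n in("top","side"):
    f=grab(n);P=world(f)
    for x,y,h,r in((.462,-.021,.115,.03),(.452,.2885,.077,.025),(.462,-.021,.0735,.037)):
        q=P[(np.hypot(P[...,0]-x,P[...,1]-y)<r)&(abs(P[...,2]-h)<.005)]
        if len(q)>8: print(n,h,len(q),circ(q),np.median(q[:,2]))
```

```text
[0.47405164 0.22622197 0.18596816]
top 0.115 83 [462.2 -20.1  25. ] 0.11439498255797932
top 0.0735 112 [460.5 -20.7  29.1] 0.07389599774724535
side 0.077 30 [  68370.3 -115414.8  134148.9] 0.07773011135732111
side 0.0735 28 [4.63e+02 4.00e-01 1.38e+01] 0.07565496867220926
```

Something limits the arm here: the pose is tilted and short of the target. I'll check the joints.

Run:
```python
from h import *
s=readout.sense()
for k in("joint_positions","joint_velocities","tool_pos","ee_rot","ft_force","tau"):print(k,np.round(s[k],3))
f=grab("side");cv2.imwrite("pics/side5.png",f["img"])
print([a for a in dir(bot) if a[0]!='_'])
```

```text
joint_positions [ 0.425  0.278 -0.066  1.228  0.031  3.141]
joint_velocities [-0.016 -0.022 -0.03  -0.    -0.009  0.001]
tool_pos [0.474 0.226 0.186]
ee_rot [-3.111e+00  1.000e-03  4.260e-01]
ft_force [ 0.557 -0.32  -0.589]
tau [ 1.7050e+00 -7.2632e+01  4.9380e+01 -1.1000e-02  3.7000e-01 -1.0000e-03]
['Unreachable', 'grip_depth']
```

View pics/side5.png

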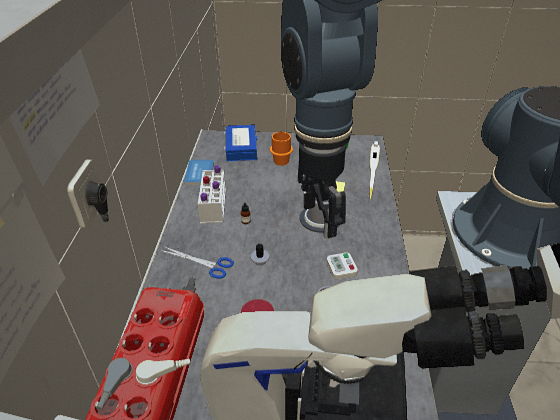

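Joint 6 has hit its limit, since q6 = q1 − yaw + π. I'll turn the tool to a yaw of about 90° (fingers closing along x) for the rest of the job.

>>> send_rows(targets=[{"grip":1,"offset":[0,0,0],"twist":0.07},{"grip":1,"offset":[0,0,0],"twist":0.14},{"grip":1,"offset":[0,0,0],"twist":0.21},{"grip":1,"offset":[0,0,0],"twist":0.28},{"grip":1,"offset":[0,0,0],"twist":0.35}])

```text
time_s: 13.35
tool_pos: [0.4737, 0.2242, 0.1862]
ee_rot: [-3.111, 0.001, 0.98]
ft_force: [0.5, -0.2, -0.9]
opening: 0.0854
grasp_force: 0.0
```

>>> send_rows(targets=[{"grip":1,"offset":[0,0,0],"twist":0.07},{"grip":1,"offset":[0,0,0],"twist":0.14},{"grip":1,"offset":[0,0,0],"twist":0.21},{"grip":1,"offset":[0,0,0],"twist":0.28},{"grip":1,"offset":[0,0,0],"twist":0.35}])

```text
time_s: 13.77
tool_pos: [0.4737, 0.2242, 0.1862]
ee_rot: [-3.111, 0.001, 1.53]
ft_force: [-0.1, 0.3, 0.1]
opening: 0.0852
grasp_force: 0.0
```

>>> send_rows(targets=[{"grip":1,"offset":[0,0,0],"twist":0},{"grip":1,"offset":[0,0,0],"twist":0}])

```text
time_s: 13.93
tool_pos: [0.4737, 0.2245, 0.1862]
ee_rot: [-3.111, 0.001, 1.521]
ft_force: [0.0, -0.0, -1.3]
opening: 0.0854
grasp_force: 0.0
```

Run:
```python
from h import *
s=readout.sense()
for k in("joint_positions","tool_pos","ee_rot"):print(k,np.round(s[k],4))
```

```text
joint_positions [ 0.4346  0.3005 -0.034   1.2641  0.0134  2.0547]
tool_pos [0.4737 0.2245 0.1862]
ee_rot [-3.1107e+00  1.1000e-03  1.5213e+00]
```

The tool keeps a 1.8° tilt in the finger plane. The 2.5–3 mm fits tolerate that, so I'll carry on to the narrow pot.

>>> send_rows(targets=[{"grip":1,"offset":[-0.04,0.13,0],"twist":0},{"grip":1,"offset":[-0.08,0.26,-0.05],"twist":0},{"grip":1,"offset":[-0.103,0.326,-0.15],"twist":0},{"grip":1,"offset":[-0.103,0.326,-0.28],"twist":0},{"grip":1,"offset":[-0.103,0.326,-0.35],"twist":0}])

```text
time_s: 14.35
tool_pos: [0.4521, 0.2905, 0.1139]
ee_rot: [-3.109, 0.002, 1.522]
ft_force: [-0.0, -1.2, -0.8]
opening: 0.0852
grasp_force: 0.0
```

>>> send_rows(targets=[{"grip":1,"offset":[0,0,0],"twist":0},{"grip":1,"offset":[0,0,0],"twist":0},{"grip":1,"offset":[0,0,0],"twist":0}])

```text
time_s: 14.6
tool_pos: [0.4537, 0.2905, 0.1173]
ee_rot: [-3.112, 0.0, 1.524]
ft_force: [0.5, -0.2, 0.5]
opening: 0.0853
grasp_force: 0.0
```

Run:
```python
from h import *
s=readout.sense()
for k in("joint_positions","tool_pos","ee_rot","ft_force"):print(k,np.round(s[k],4))
t=[]
for n in("top","side"):
    f=grab(n)
    x=cv2.projectPoints(np.array([[.453,.288,.08]]),f["rvec"],f["tvec"],f["camera_matrix"],None)[0].ravel().astype(int);y0=max(0,x[1]-50)
    t.append(cv2.resize(f["img"][y0:y0+100,x[0]-50:x[0]+50],(400,400),interpolation=cv2.INTER_CUBIC))
cv2.imwrite("pics/g6.png",np.hstack(t))
```

```text
joint_positions [ 0.5595  0.361  -0.1271  1.1073  0.0169  2.1773]
tool_pos [0.4537 0.2905 0.1173]
ee_rot [-3.1118e+00  1.0000e-04  1.5236e+00]
ft_force [ 0.528  -0.2383  0.5127]
```

View pics/g6.png

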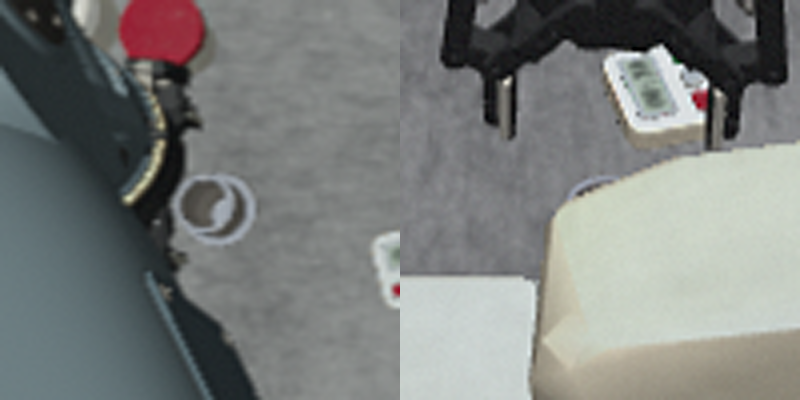

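The top view shows the narrow pot (220,208) clear of the gripper. The side view has the fingers straddling it, with the cup well off. I'll lower and grasp.

>>> send_rows(targets=[{"grip":1,"offset":[0,-0.003,-0.09],"twist":0},{"grip":1,"offset":[0,-0.003,-0.2],"twist":0},{"grip":1,"offset":[0,-0.003,-0.3],"twist":0},{"grip":1,"offset":[0,-0.003,-0.37],"twist":0},{"grip":1,"offset":[0,-0.003,-0.39],"twist":0}])

```text
time_s: 15.12
tool_pos: [0.4526, 0.2894, 0.0369]
ee_rot: [-3.109, 0.002, 1.525]
ft_force: [-0.4, -0.3, -1.6]
opening: 0.0857
grasp_force: 0.0
```

>>> send_rows(targets=[{"grip":1,"offset":[0,0,0],"twist":0},{"grip":-1,"offset":[0,0,0],"twist":0},{"grip":-1,"offset":[0,0,0],"twist":0},{"grip":-1,"offset":[0,0,0],"twist":0},{"grip":-1,"offset":[0,0,0],"twist":0}], squeeze=30)

```text
time_s: 15.53
tool_pos: [0.4536, 0.2902, 0.039]
ee_rot: [-3.112, -0.0, 1.526]
ft_force: [2.6, 0.5, 6.8]
opening: 0.0405
grasp_force: 32.9
```

>>> send_rows(targets=[{"grip":-1,"offset":[0,0,0],"twist":0},{"grip":-1,"offset":[0,0,0],"twist":0},{"grip":-1,"offset":[0,0,0],"twist":0},{"grip":-1,"offset":[0,0,0],"twist":0}])

```text
time_s: 15.87
tool_pos: [0.4537, 0.2903, 0.039]
ee_rot: [-3.112, -0.0, 1.526]
ft_force: [-0.2, -0.5, 6.9]
opening: 0.0406
grasp_force: 33.0
```

>>> send_rows(targets=[{"grip":-1,"offset":[0,0,0.08],"twist":0},{"grip":-1,"offset":[0,0,0.22],"twist":0},{"grip":-1,"offset":[0,0,0.4],"twist":0},{"grip":-1,"offset":[0,0,0.58],"twist":0},{"grip":-1,"offset":[0,0,0.7],"twist":0}])

```text
time_s: 16.28
tool_pos: [0.4536, 0.2902, 0.1817]
ee_rot: [-3.113, -0.001, 1.526]
ft_force: [0.9, 0.3, -0.2]
opening: 0.0409
grasp_force: 32.3
```

>>> send_rows(targets=[{"grip":-1,"offset":[0.005,-0.1,0],"twist":0},{"grip":-1,"offset":[0.01,-0.25,0],"twist":0},{"grip":-1,"offset":[0.015,-0.4,0],"twist":0},{"grip":-1,"offset":[0.02,-0.55,0],"twist":0},{"grip":-1,"offset":[0.025,-0.7,0],"twist":0}])

```text
time_s: 16.7
tool_pos: [0.4579, 0.1487, 0.1784]
ee_rot: [-3.111, 0.001, 1.526]
ft_force: [0.9, -0.0, -0.6]
opening: 0.0404
grasp_force: 32.3
```

>>> send_rows(targets=[{"grip":-1,"offset":[0.005,-0.15,0],"twist":0},{"grip":-1,"offset":[0.01,-0.3,0],"twist":0},{"grip":-1,"offset":[0.015,-0.45,0],"twist":0},{"grip":-1,"offset":[0.02,-0.6,0],"twist":0},{"grip":-1,"offset":[0.022,-0.7,0],"twist":0}])

```text
time_s: 17.12
tool_pos: [0.4624, 0.0077, 0.1784]
ee_rot: [-3.111, 0.001, 1.525]
ft_force: [0.9, -0.2, -0.9]
opening: 0.0402
grasp_force: 32.3
```

>>> send_rows(targets=[{"grip":-1,"offset":[0,-0.1,0],"twist":0},{"grip":-1,"offset":[0,-0.14,0],"twist":0},{"grip":-1,"offset":[0,-0.14,0],"twist":0},{"grip":-1,"offset":[0,-0.14,0],"twist":0},{"grip":-1,"offset":[0,-0.14,0],"twist":0}])

```text
time_s: 17.53
tool_pos: [0.4626, -0.0173, 0.1782]
ee_rot: [-3.111, 0.001, 1.526]
ft_force: [-0.0, 0.6, -1.4]
opening: 0.0404
grasp_force: 32.3
```

```bash
python3 -c "
from h import *
over('g7',.104,.22)"
```

```text
[ 0.4626 -0.0173  0.1782] [-0.   0.6 -1.4]
0.104 73 [461.2 -17.4  25. ] x 440.6 487.3 y -46.1 9.5
0.11 73 [461.1 -17.6  25.4] x 434.1 487.7 y -44.2 10.3
0.116 93 [460.8 -17.9  24.9] x 434.5 485.6 y -45.1 10.0
0.146 18 [460.2 -16.4  15. ] x 450.6 470.6 y -4.9 -0.3
0.152 24 [460.7 -17.6  17.7] x 444.1 477.8 y -15.6 1.5
0.158 24 [462.5 -15.2  16. ] x 448.9 471.4 y -5.1 2.6
0.164 16 [460.  -16.8  17.8] x 449.2 471.6 y -3.8 1.6
0.17 15 [-16758.  186748.  187538.4] x 447.2 469.7 y -6.1 6.4
0.176 38 [461.6 -16.8  25.1] x 436.8 487.7 y -13.9 12.2
0.182 68 [461.5 -20.2  25. ] x 437.0 485.7 y -13.4 10.7
0.188 45 [461.8 -38.3  39.8] x 437.5 488.2 y -8.8 6.2
0.194 44 [461.9 -33.7  35.7] x 437.8 488.4 y -9.3 4.8
0.2 65 [462.3 -16.2  20. ] x 436.1 488.6 y -39.7 5.5
0.206 74 [462.3 -15.6  19.2] x 436.6 488.9 y -38.2 5.7
0.212 71 [463.3 -15.7  19.6] x 437.0 489.1 y -37.9 6.2
0.218 94 [462.7 -16.2  19.6] x 437.3 489.2 y -37.5 5.2
```

View pics/g7.png

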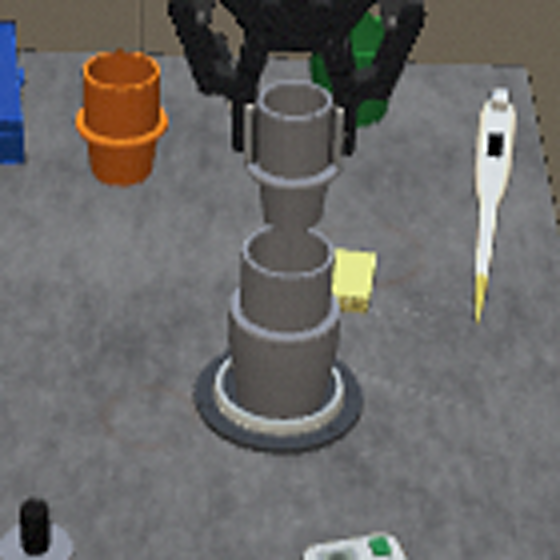

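The side view shows the narrow pot (294,130) centred over the middle pot's mouth (288,248), which sits flush on the wide pot. It is about 1 mm too far forward in y and leans slightly. I'll correct y by −1 mm and lower.

>>> send_rows(targets=[{"grip":-1,"offset":[0,-0.006,-0.01],"twist":0},{"grip":-1,"offset":[0,-0.006,-0.07],"twist":0},{"grip":-1,"offset":[0,-0.006,-0.14],"twist":0},{"grip":-1,"offset":[0,-0.006,-0.2],"twist":0},{"grip":-1,"offset":[0,-0.006,-0.235],"twist":0}])

```text
time_s: 18.0
tool_pos: [0.462, -0.0187, 0.1298]
ee_rot: [-3.109, 0.001, 1.527]
ft_force: [-0.4, -0.3, -1.1]
opening: 0.0406
grasp_force: 32.3
```

>>> send_rows(targets=[{"grip":-1,"offset":[0,0,-0.01],"twist":0},{"grip":-1,"offset":[0,0,-0.02],"twist":0},{"grip":-1,"offset":[0,0,-0.03],"twist":0},{"grip":-1,"offset":[0,0,-0.035],"twist":0},{"grip":-1,"offset":[0,0,-0.04],"twist":0}])

```text
time_s: 18.42
tool_pos: [0.4628, -0.0193, 0.1234]
ee_rot: [-3.111, 0.001, 1.526]
ft_force: [-0.1, -0.2, -0.9]
opening: 0.0404
grasp_force: 32.3
```

>>> send_rows(targets=[{"grip":-1,"offset":[0,0,-0.005],"twist":0},{"grip":-1,"offset":[0,0,-0.01],"twist":0},{"grip":-1,"offset":[0,0,-0.0125],"twist":0},{"grip":-1,"offset":[0,0,-0.0125],"twist":0}])

```text
time_s: 18.75
tool_pos: [0.4625, -0.0193, 0.1206]
ee_rot: [-3.111, 0.001, 1.526]
ft_force: [-0.3, 0.1, -0.6]
opening: 0.0403
grasp_force: 32.3
```

>>> send_rows(targets=[{"grip":-1,"offset":[0,0,-0.003],"twist":0},{"grip":-1,"offset":[0,0,-0.003],"twist":0}])

```text
time_s: 18.92
tool_pos: [0.4629, -0.0193, 0.1204]
ee_rot: [-3.112, 0.001, 1.526]
ft_force: [0.1, 0.5, 3.5]
opening: 0.0405
grasp_force: 32.6
```

>>> send_rows(targets=[{"grip":-1,"offset":[0,0,-0.003],"twist":0},{"grip":-1,"offset":[0,0,-0.003],"twist":0}])

```text
time_s: 19.08
tool_pos: [0.4634, -0.0193, 0.1202]
ee_rot: [-3.113, 0.001, 1.526]
ft_force: [-0.6, 0.7, 9.1]
opening: 0.0402
grasp_force: 33.1
```

>>> send_rows(targets=[{"grip":1,"offset":[0,0,0],"twist":0},{"grip":1,"offset":[0,0,0],"twist":0},{"grip":1,"offset":[0,0,0],"twist":0},{"grip":1,"offset":[0,0,0],"twist":0},{"grip":1,"offset":[0,0,0],"twist":0}])

```text
time_s: 19.5
tool_pos: [0.4624, -0.0193, 0.1193]
ee_rot: [-3.11, 0.001, 1.526]
ft_force: [-0.2, 0.4, -0.6]
opening: 0.0854
grasp_force: 0.0
```

>>> send_rows(targets=[{"grip":1,"offset":[0,0,0.08],"twist":0},{"grip":1,"offset":[0,0,0.2],"twist":0},{"grip":1,"offset":[0,0,0.35],"twist":0},{"grip":1,"offset":[0,0,0.48],"twist":0},{"grip":1,"offset":[0,0,0.52],"twist":0}])

```text
time_s: 19.92
tool_pos: [0.4637, -0.0193, 0.2269]
ee_rot: [-3.115, 0.001, 1.526]
ft_force: [1.1, 0.3, 0.6]
opening: 0.0853
grasp_force: 0.0
```

>>> send_rows(targets=[{"grip":1,"offset":[0.1,0.12,0],"twist":0},{"grip":1,"offset":[0.23,0.26,0],"twist":0},{"grip":1,"offset":[0.36,0.4,0],"twist":0},{"grip":1,"offset":[0.49,0.55,0],"twist":0},{"grip":1,"offset":[0.6,0.69,0],"twist":0}])

```text
time_s: 20.33
tool_pos: [0.5837, 0.1204, 0.2228]
ee_rot: [-3.111, 0.001, 1.526]
ft_force: [1.4, -0.9, 0.7]
opening: 0.0855
grasp_force: 0.0
```

>>> send_rows(targets=[{"grip":1,"offset":[0,0,0],"twist":0},{"grip":1,"offset":[0,0,0],"twist":0},{"grip":1,"offset":[0,0,0],"twist":0}])

```text
time_s: 20.58
tool_pos: [0.5822, 0.1186, 0.2228]
ee_rot: [-3.11, 0.001, 1.526]
ft_force: [-0.2, 0.3, 0.1]
opening: 0.0852
grasp_force: 0.0
```

Run:
```python
from h import *
s=readout.sense();print(s["tool_pos"],s["ee_rot"],s["joint_positions"])
for n in("top","side"):
    f=grab(n);P=world(f);cv2.imwrite(f"pics/{n}8.png",f["img"])
    for x,y,h,r in((.462,-.021,.115,.03),(.462,-.021,.158,.025),(.597,.1345,.018,.03),(.597,.1345,.048,.012)):
        q=P[(np.hypot(P[...,0]-x,P[...,1]-y)<r)&(abs(P[...,2]-h)<.005)]
        if len(q)>8: print(n,h,len(q),circ(q),np.median(q[:,2]))
```

```text
[0.58221512 0.11856144 0.22283296] [-3.10972603e+00  1.24175190e-03  1.52624093e+00] [0.19747556 0.44643534 0.26936511 1.42496186 0.00643143 1.81274661]
top 0.115 68 [458.8 -19.9  22.3] 0.11708389106032951
top 0.158 58 [463.3 -21.   19. ] 0.15736575684635762
side 0.115 91 [461.1 -19.7  26.4] 0.11567605111305154
side 0.158 113 [462.2 -18.4  19.1] 0.15757658331852328
side 0.018 160 [595.6 134.3  15.9] 0.0191676047189647
side 0.048 39 [595.9 136.8   6. ] 0.048504979103379774
```

View pics/side8.png

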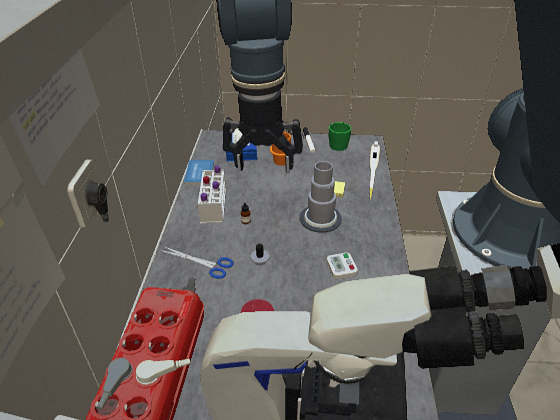

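The side view shows the tower standing straight at (322,195), with its rim measured at 157.5 mm (158 expected). The lid is free at (260,255). Lid next.

>>> send_rows(targets=[{"grip":1,"offset":[0.069,0.086,-0.05],"twist":0},{"grip":1,"offset":[0.069,0.086,-0.2],"twist":0},{"grip":1,"offset":[0.069,0.086,-0.38],"twist":0},{"grip":1,"offset":[0.069,0.086,-0.55],"twist":0},{"grip":1,"offset":[0.069,0.086,-0.63],"twist":0}])

```text
time_s: 21.1
tool_pos: [0.5941, 0.1346, 0.0939]
ee_rot: [-3.107, 0.002, 1.525]
ft_force: [0.0, -0.1, 0.0]
opening: 0.0854
grasp_force: 0.0
```

>>> send_rows(targets=[{"grip":1,"offset":[0,0,0],"twist":0},{"grip":1,"offset":[0,0,0],"twist":0},{"grip":1,"offset":[0,0,0],"twist":0}])

```text
time_s: 21.35
tool_pos: [0.5971, 0.1356, 0.0994]
ee_rot: [-3.113, 0.0, 1.525]
ft_force: [0.4, 0.1, 0.5]
opening: 0.0851
grasp_force: 0.0
```

>>> send_rows(targets=[{"grip":1,"offset":[-0.003,0,-0.1],"twist":0},{"grip":1,"offset":[-0.003,0,-0.2],"twist":0},{"grip":1,"offset":[-0.003,0,-0.3],"twist":0},{"grip":1,"offset":[-0.003,0,-0.35],"twist":0},{"grip":1,"offset":[-0.003,0,-0.38],"twist":0}])

```text
time_s: 21.77
tool_pos: [0.596, 0.1358, 0.0216]
ee_rot: [-3.111, 0.001, 1.526]
ft_force: [-0.4, 0.7, 0.5]
opening: 0.0853
grasp_force: 0.0
```

>>> send_rows(targets=[{"grip":1,"offset":[0,0,0],"twist":0},{"grip":1,"offset":[0,0,0],"twist":0},{"grip":-0.3,"offset":[0,0,0],"twist":0},{"grip":-0.3,"offset":[0,0,0],"twist":0},{"grip":-0.3,"offset":[0,0,0],"twist":0}], squeeze=25)

```text
time_s: 22.18
tool_pos: [0.5962, 0.136, 0.0222]
ee_rot: [-3.112, 0.0, 1.526]
ft_force: [-0.1, 0.1, -0.8]
opening: 0.052
grasp_force: 0.0
```

>>> send_rows(targets=[{"grip":-1,"offset":[0,0,0],"twist":0},{"grip":-1,"offset":[0,0,0],"twist":0},{"grip":-1,"offset":[0,0,0],"twist":0},{"grip":-1,"offset":[0,0,0],"twist":0},{"grip":-1,"offset":[0,0,0],"twist":0}])

```text
time_s: 22.6
tool_pos: [0.596, 0.1359, 0.0217]
ee_rot: [-3.111, 0.001, 1.526]
ft_force: [-0.1, -0.2, 5.2]
opening: 0.0153
grasp_force: 24.5
```

>>> send_rows(targets=[{"grip":-1,"offset":[0,0,0],"twist":0},{"grip":-1,"offset":[0,0,0],"twist":0},{"grip":-1,"offset":[0,0,0],"twist":0}])

```text
time_s: 22.85
tool_pos: [0.596, 0.136, 0.0217]
ee_rot: [-3.111, 0.001, 1.526]
ft_force: [0.6, -0.5, 5.7]
opening: 0.0152
grasp_force: 24.6
```

>>> send_rows(targets=[{"grip":-1,"offset":[0,0,0.08],"twist":0},{"grip":-1,"offset":[0,0,0.26],"twist":0},{"grip":-1,"offset":[0,0,0.46],"twist":0},{"grip":-1,"offset":[0,0,0.66],"twist":0},{"grip":-1,"offset":[0,0,0.86],"twist":0}])

```text
time_s: 23.27
tool_pos: [0.5951, 0.1358, 0.1951]
ee_rot: [-3.11, 0.001, 1.526]
ft_force: [1.7, -0.3, -1.0]
opening: 0.0156
grasp_force: 24.5
```

>>> send_rows(targets=[{"grip":-1,"offset":[0,0,0.04],"twist":0},{"grip":-1,"offset":[-0.08,-0.1,0.04],"twist":0},{"grip":-1,"offset":[-0.18,-0.22,0.04],"twist":0},{"grip":-1,"offset":[-0.28,-0.34,0.04],"twist":0},{"grip":-1,"offset":[-0.38,-0.46,0.04],"twist":0}])

```text
time_s: 23.68
tool_pos: [0.5185, 0.0432, 0.2008]
ee_rot: [-3.11, 0.001, 1.526]
ft_force: [0.9, -0.4, 0.1]
opening: 0.015
grasp_force: 24.6
```

>>> send_rows(targets=[{"grip":-1,"offset":[-0.1,-0.12,0],"twist":0},{"grip":-1,"offset":[-0.2,-0.22,0],"twist":0},{"grip":-1,"offset":[-0.27,-0.3,0],"twist":0},{"grip":-1,"offset":[-0.288,-0.316,0],"twist":0},{"grip":-1,"offset":[-0.288,-0.316,0],"twist":0}])

```text
time_s: 24.1
tool_pos: [0.4613, -0.02, 0.2015]
ee_rot: [-3.111, 0.001, 1.524]
ft_force: [0.8, 0.2, -0.8]
opening: 0.0151
grasp_force: 24.6
```

>>> send_rows(targets=[{"grip":-1,"offset":[0,0,0],"twist":0},{"grip":-1,"offset":[0,0,0],"twist":0}])

```text
time_s: 24.27
tool_pos: [0.4627, -0.0187, 0.2013]
ee_rot: [-3.111, 0.001, 1.526]
ft_force: [-0.5, 0.4, -0.9]
opening: 0.015
grasp_force: 24.6
```

```bash
python3 -c "
from h import *
over('g9',.146,.25,.03)"
```

```text
[ 0.4627 -0.0187  0.2013] [-0.5  0.4 -0.9]
0.146 57 [461.4 -18.4  19. ] x 441.1 482.2 y -39.4 2.2
0.152 65 [462.3 -18.3  19. ] x 446.3 482.5 y -39.6 2.6
0.158 84 [462.2 -18.9  19.1] x 441.9 482.6 y -39.9 4.9
0.182 12 [462.1 -20.   13.1] x 452.5 470.2 y -11.4 -4.5
0.194 12 [462.2 -20.6  20.7] x 442.4 479.7 y -13.1 0.1
0.2 84 [461.8 -20.5  17.6] x 442.3 482.1 y -28.1 3.3
0.212 10 [463.   11.9  23. ] x 449.9 476.1 y -9.5 -6.4
0.218 9 [460.1 -54.1  48.2] x 441.8 476.3 y -10.1 -4.7
0.224 11 [463.9  -7.7  11.8] x 450.6 476.6 y -9.1 -3.6
0.23 13 [463.4 -13.1  12.7] x 451.1 476.9 y -25.3 -4.7
0.236 14 [463.6 -16.8  14.5] x 449.6 477.1 y -29.7 -5.1
```

View pics/g9.png

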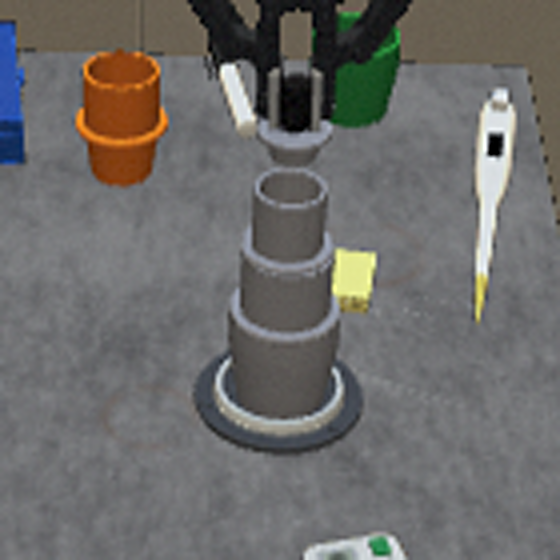

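The side view shows the lid (295,130) centred over the narrow pot's mouth (290,187) to within about 1 mm. I'll lower it.

>>> send_rows(targets=[{"grip":-1,"offset":[0,0.004,-0.03],"twist":0},{"grip":-1,"offset":[0,0.004,-0.07],"twist":0},{"grip":-1,"offset":[0,0.004,-0.1],"twist":0},{"grip":-1,"offset":[0,0.004,-0.12],"twist":0},{"grip":-1,"offset":[0,0.004,-0.135],"twist":0}])

```text
time_s: 24.73
tool_pos: [0.4618, -0.0184, 0.1735]
ee_rot: [-3.11, 0.001, 1.526]
ft_force: [-0.4, -0.1, -0.9]
opening: 0.0147
grasp_force: 24.6
```

>>> send_rows(targets=[{"grip":-1,"offset":[0,0,-0.008],"twist":0},{"grip":-1,"offset":[0,0,-0.016],"twist":0},{"grip":-1,"offset":[0,0,-0.022],"twist":0},{"grip":-1,"offset":[0,0,-0.025],"twist":0},{"grip":-1,"offset":[0,0,-0.025],"twist":0}])

```text
time_s: 25.15
tool_pos: [0.4622, -0.0185, 0.1694]
ee_rot: [-3.111, 0.001, 1.526]
ft_force: [-0.3, 0.4, 0.1]
opening: 0.0152
grasp_force: 24.6
```

>>> send_rows(targets=[{"grip":-1,"offset":[0,0,-0.005],"twist":0},{"grip":-1,"offset":[0,0,-0.01],"twist":0},{"grip":-1,"offset":[0,0,-0.015],"twist":0},{"grip":-1,"offset":[0,0,-0.015],"twist":0}])

```text
time_s: 25.48
tool_pos: [0.4621, -0.0185, 0.1662]
ee_rot: [-3.11, 0.001, 1.526]
ft_force: [-0.2, 0.6, -0.1]
opening: 0.0152
grasp_force: 24.6
```

>>> send_rows(targets=[{"grip":-1,"offset":[0,0,-0.003],"twist":0},{"grip":-1,"offset":[0,0,-0.003],"twist":0}])

```text
time_s: 25.65
tool_pos: [0.4622, -0.0185, 0.1659]
ee_rot: [-3.111, 0.001, 1.526]
ft_force: [-1.1, 0.4, 1.4]
opening: 0.0153
grasp_force: 24.8
```

>>> send_rows(targets=[{"grip":-1,"offset":[0,0,-0.003],"twist":0},{"grip":-1,"offset":[0,0,-0.003],"twist":0}])

```text
time_s: 25.82
tool_pos: [0.4626, -0.0185, 0.1657]
ee_rot: [-3.112, 0.001, 1.526]
ft_force: [-1.1, 0.9, 6.3]
opening: 0.0149
grasp_force: 25.7
```

>>> send_rows(targets=[{"grip":0.3,"offset":[0,0,0],"twist":0},{"grip":0.3,"offset":[0,0,0],"twist":0},{"grip":0.3,"offset":[0,0,0],"twist":0},{"grip":0.3,"offset":[0,0,0],"twist":0},{"grip":0.3,"offset":[0,0,0],"twist":0}])

```text
time_s: 26.23
tool_pos: [0.4621, -0.0185, 0.1652]
ee_rot: [-3.111, 0.001, 1.526]
ft_force: [0.3, -0.4, 0.4]
opening: 0.0552
grasp_force: 0.0
```

>>> send_rows(targets=[{"grip":0.3,"offset":[0,0,0.08],"twist":0},{"grip":0.3,"offset":[0,0,0.2],"twist":0},{"grip":0.3,"offset":[0,0,0.32],"twist":0},{"grip":0.3,"offset":[0,0,0.4],"twist":0},{"grip":0.3,"offset":[0,0,0.4],"twist":0}])

```text
time_s: 26.65
tool_pos: [0.4634, -0.0185, 0.2482]
ee_rot: [-3.115, 0.001, 1.526]
ft_force: [0.3, -0.2, 1.4]
opening: 0.0556
grasp_force: 0.0
```

>>> send_rows(targets=[{"grip":0.3,"offset":[0.1,0.1,0],"twist":0},{"grip":0.3,"offset":[0.2,0.2,0],"twist":0},{"grip":0.3,"offset":[0.3,0.3,0],"twist":0},{"grip":0.3,"offset":[0.4,0.4,0],"twist":0},{"grip":0.3,"offset":[0.45,0.45,0],"twist":0}])

```text
time_s: 27.07
tool_pos: [0.5535, 0.0735, 0.244]
ee_rot: [-3.11, 0.001, 1.527]
ft_force: [1.2, 0.6, -0.0]
opening: 0.0557
grasp_force: 0.0
```

>>> send_rows(targets=[{"grip":0.3,"offset":[0,0,0],"twist":0},{"grip":0.3,"offset":[0,0,0],"twist":0},{"grip":0.3,"offset":[0,0,0],"twist":0}])

```text
time_s: 27.32
tool_pos: [0.5516, 0.0711, 0.2448]
ee_rot: [-3.11, 0.001, 1.526]
ft_force: [-0.1, -0.3, 0.5]
opening: 0.0553
grasp_force: 0.0
```

Run:
```python
from h import *
s=readout.sense();print(s["tool_pos"],s["time_s"])
t=[]
for n in("top","side"):
    f=grab(n);P=world(f)
    x=cv2.projectPoints(np.array([[.462,-.02,.1]]),f["rvec"],f["tvec"],f["camera_matrix"],None)[0].ravel().astype(int);y0=max(0,x[1]-70)
    t.append(cv2.resize(f["img"][y0:y0+140,x[0]-70:x[0]+70],(400,400),interpolation=cv2.INTER_CUBIC))
    for h,r in((.192,.012),(.162,.024),(.119,.03),(.074,.037)):
        q=P[(np.hypot(P[...,0]-.462,P[...,1]+.02)<r)&(abs(P[...,2]-h)<.005)]
        if len(q)>8: print(n,h,len(q),circ(q),"z %.4f max %.4f"%(np.median(q[:,2]),q[:,2].max()))
    if n=="side":
      for nm,x,y,h,r in(("timer",.417,.144,.02,.02),("pad",.426,-.14,.013,.02),("oil",.643,-.002,.05,.012)):
        a=np.load("side0.npy");g=[np.round(np.median(Q[(np.hypot(Q[...,0]-x,Q[...,1]-y)<2*r)&(abs(Q[...,2]-h)<.006)],0)*1e3,1) for Q in(a,P)];print(nm,*g)
cv2.imwrite("pics/end.png",np.hstack(t))
```

```text
[0.55162991 0.07110767 0.2448107 ] 27.3167
top 0.162 48 [461.6 -17.3  19.9] z 0.1618 max 0.1665
top 0.119 32 [464.7 -18.3  26.5] z 0.1197 max 0.1230
top 0.074 35 [464.2 -14.3  36.4] z 0.0743 max 0.0787
side 0.192 36 [461.6 -18.1   6.2] z 0.1922 max 0.1955
side 0.162 153 [461.6 -18.5  16.8] z 0.1629 max 0.1670
side 0.119 144 [461.5 -18.9  24.4] z 0.1204 max 0.1240
side 0.074 149 [460.8 -19.3  30.6] z 0.0756 max 0.0789
timer [415.7 150.5  18.7] [415.6 150.3  18.8]
pad [ 424.9 -136.3   13.9] [ 412.  -135.    14.1]
oil [642.2   3.3  49.1] [642.6   3.8  48.7]
```

View pics/end.png

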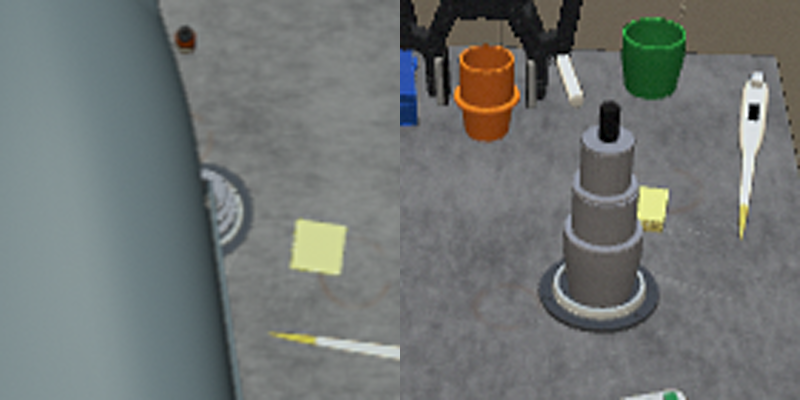

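The final view shows the tower complete and upright at (605,225), with the knob top at 192 mm as expected. The bystanders are where they were; the pad only looks shifted because the tower hides part of it. The gripper is clear, so I'm handing in.

```bash
python3 -c "
from bench import order
print(order.finish_job())"
```

```text
the job is handed in; nothing more can be done
None
```

The tower is stacked on the stand in the order asked (wide, middle, narrow, lid), each piece seated at its expected height and let go. The bystanders were left alone, and the job was handed in at about 27 s.

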